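# Unlock a lamp filter, draw it out and hold it tilted for inspection

### The job

The filter with the straight bar grip has to be checked for dust: turn the knob of its own lock clockwise (seen from above) until it clicks over into its open position, then draw the filter straight up out of its slot and tilt it to about 60 degrees from upright, so that light rakes across its glass. Finish while still holding it still like that in the gripper, with its window at least 20 cm above the worktop, clear of the bench it came from. Leave the filter with the round grip locked in its slot and the things standing round about where they are.

Things in the scene. Friction and masses are not known exactly. Their poses are not given: they have to be found in the camera images.
- filter_bench: Fixed filter bench: dark base plate 210 x 150 mm (top 10 mm above the worktop), finned black lamp at one end (top 71 mm), lens mount in the middle (top 72 mm). Origin on the worktop midway between the two slots; +x along the light axis to the lamp (roughly away from the robot), +y left, +z up. Each slot has its own lock; outside each knob a bracket, 24 mm from the knob axis, up to 94 mm.
- near_slot (a point): Near slot (42 mm from the bench's origin on the robot's side): centre of its sill, 12 mm above the worktop, bench axes. A frame stands upright between two grooved aluminium guides at y = -37..-22 and +22..+37 mm, 20 mm deep in x, tops 78 mm above the worktop; about 1 mm play. Its lock is on the left (+y), the knob axis at x = 0, y = +52 mm from here.
- far_slot (a point): Far slot (42 mm from the bench's origin on the lamp's side): the same, but its lock is on the right (-y), the knob axis at x = 0, y = -52 mm from here.
- bar_filter: The filter wanted: aluminium frame 6 mm thick (x), 56 wide (y), 66 high, round glass window; on top an 18 mm wide neck and a straight BAR grip 10 mm thick (x), 40 wide (y), 16 high. About 60 g. Origin: centre of the lower edge, z up the frame. Stands in either slot, lower edge 12 mm above the worktop, axes parallel to the bench's. The lock's wing above its shoulder stops it rising while locked.
- bar_filter_grip (a point): Centre of the bar grip, 83 mm above the frame's lower edge (95 mm above the worktop when seated; the bar spans 87 to 103 mm); same axes as the frame
- bar_filter_window (a point): Centre of the filter's glass window (42 mm across), 33 mm above the frame's lower edge
- disc_filter: The other filter, in the other slot, to be left there: same frame, but with a ROUND disc grip 25 mm across and 10 mm thick, whose top is 98 mm above the frame's lower edge. Origin at the centre of its lower edge.
- lock_near (a joint): Turn of the near slot's lock, rad: 0 = locked (steel wing over the frame's shoulder), grows clockwise seen from above, stop at 1.05 (60 degrees) = open. A spring pin makes it click: it turns freely to 0.2, then against up to about 0.1 N m, snaps past the pin at 0.52 and is free again from 0.85; let go before 0.52 it springs back to 0.2. Starts at 0 to 0.1.
- lock_far (a joint): The same for the far slot's lock: 0 locked, clockwise to 1.05 open, same click.
- near_knob (a point): Centre of the near lock's knob grip, on its vertical axis, 118.5 mm above the worktop. The grip is a black upright bar 30 mm long, 10 thick, 20 high (109 to 129 mm above the worktop); its length lies along this point's y axis (the bench's y at joint 0) and turns with the knob; the steel wing, 80 to 84 mm high and 34 mm long, points to the point's -y.
- far_knob (a point): The same for the far slot's lock; its y axis points along the bench's -y at joint 0.
- cabinet_corner (a point): Nearest left corner, at worktop height, of the tall fixed incubator at the back right, which is higher than the robot reaches; its left wall runs from here back to about x = 0.95, y = 0.18 m. Keep hand and wrist clear of it when tilting: there is more room to the left (greater y).
- oil_bottle: small brown bottle 25 x 26 x 61 mm with a black cap, standing left of the bench; origin at the centre of its underside
- petri_dish: round red culture dish, 59 mm across, 15 mm high, left of the bench; origin at the centre of its underside
- lens_tissue: flat packet 105 x 75 x 9 mm lying right of the bench; origin at the centre of its underside
Things that resemble listed ones, but are neither listed nor needed, are in the scene too. Leave any purple or yellow look-alike of the bar_filter alone. Leave any blue look-alike of the disc_filter alone.

How it is judged (in metres and radians):
On the way, in this order (a step that is already met when the one before it is completed fails the run):
1. the lock of the bar-grip filter is open, the filter still in its slot (((x of disc_filter in the frame of filter_bench above 0 m and value of joint lock_near above 0.8 rad and value of joint lock_far below 0.3 rad) or (x of disc_filter in the frame of filter_bench below 0 m and value of joint lock_far above 0.8 rad and value of joint lock_near below 0.3 rad)) and z of bar_filter in the frame of filter_bench below 0.03 m), for 0.1 s.
2. the filter has been drawn up clear of its guides, still nearly upright (z of bar_filter in the frame of filter_bench above 0.08 m and angle between bar_filter's own z axis and vertical below 0.4 rad), for 0.05 s.
At the end, for the whole second after the job is handed in: Bar-grip filter held still in the fingers, 45 to 75 degrees from upright, window centre over 19 cm above the worktop, clear of the bench; its lock open (over 0.8 rad), the other locked (under 0.3 rad); the round-grip filter still seated, within 1 cm of its start (((x of disc_filter in the frame of filter_bench above 0 m and value of joint lock_near above 0.8 rad and value of joint lock_far below 0.3 rad) or (x of disc_filter in the frame of filter_bench below 0 m and value of joint lock_far above 0.8 rad and value of joint lock_near below 0.3 rad)) and angle between bar_filter's own z axis and vertical between 0.785 and 1.31 rad and height (world z) of bar_filter_window above 0.19 m and contact force between the fingers and bar_filter above 1 N and contact force between bar_filter and filter_bench below 0.3 N and linear speed of bar_filter below 0.03 m/s and angular speed of bar_filter below 0.2 rad/s and z of disc_filter in the frame of filter_bench below 0.018 m and distance of disc_filter from where it was at the start of the episode below 0.01 m); the arm keeps its last pose, push and grip.
It fails at once if the other filter's lock is turned over its click ((x of disc_filter in the frame of filter_bench above 0 m and value of joint lock_far above 0.52 rad) or (x of disc_filter in the frame of filter_bench below 0 m and value of joint lock_near above 0.52 rad)).
It fails at once if the bottle, the dish or the tissue packet is pushed away by more than 3 cm (distance of any of oil_bottle, petri_dish, lens_tissue from where it was at the start of the episode above 0.03 m).
It also fails if it takes over 51 s, if anything falls off the work surface, if the arm or the gripper's body presses on something with over 40 N, if the wrist force passes 120 N, or if a joint passes its speed limit or range.

### The arm

A 6-joint arm with a two-finger parallel gripper is mounted at the origin on a cart in front of the work surface, level with it; the furniture and walls round the work are solid. World frame = base frame: x ahead of the robot, y to its left, z up, the work surface at z = 0. Lengths are in mm, angles in rad, forces in N, time in s.
With the tool pointing down it reaches from about 300 to 775 mm from the base axis. Payload 14.6 kg.
Tool frame: the origin (TCP) lies on the centre line of the jaws, within the pads' length; the fingertips stand ahead of it and the grasp point (between the pads) is the TCP (manip.tip_reach is the z of the fingertips in the tool frame, in mm); z points along the fingers, y is the direction in which the jaws open and shut (so a half turn about z gives the same grasp; the last joint's range is limited). The gripper opens to 94 mm and grips with 3 to 60 N. Pads are 16 mm wide; open, the fingers measure 119 mm over their backs; the gripper's body (75 mm by 177 mm) begins 78 mm behind the grasp point.
Start: joints at [1.211, 0.3, 1.521, -0, 1.321, -0.067], TCP at [158.746, 526.582, 224.446] pointing down, gripper open.
Joint ranges: [-3.03, 3.03], [-0.79, 2.21], [0.23, 2.52], [-1.04, 4.18], [0, 3.07], [-2.55, 2.55]. Speed limits (rad/s): [2.22, 2.22, 2.57, 3.14, 3.14, 3.14].

### API

Orientations are given as [roll, pitch, yaw] about the fixed x, y, z axes, in that order (R = Rz(yaw) Ry(pitch) Rx(roll)).
In Python, from cell import manip, camera, search_frame, masks_of, tip_of gives the robot as it stands.
- The arm moves only by the tool send_rows, never from a script. Its argument "plan" is a list of rows, each an object with "travel": the shift along the tool's x, y, z in mm, a list of three; "delta_rot": the turn, a rotation vector about the tool's x, y, z in degrees, a list of three; "fingers": the gripper's target within -1 to 1 (shut at 1, half-way at 0, fully open at -1). In form: [{"travel": [dx, dy, dz], "delta_rot": [wx, wy, wz], "fingers": fingers}, ...]. A call has 1 to 20 rows; each row shifts and turns the commanded pose from where the row before left it, along the tool's axes as they then stand; what a row does not reach is not made up. A row lasts 1/8 s, in which the tool goes at most 62.5 mm and 10.7 degrees, less where a joint would pass 70% of its speed; a pose out of reach is approached as far as the arm can. A call is refused whole if a number of a shift passes 62.5 or a number of a turn 10.7, either way. A call with a gripper value outside its range is refused whole. The fingers move at their own pace and stop on an object; "grip_force" is the grip in N (left out, the last holds). Time passes only in rows, so rows that do not move let the fingers close. It gives the time, the measured TCP pose, the force and the opening at its end, in the units of the state.
- manip.read_state(): the state, without advancing time (a new reading comes with each control period).
- camera(name): name is "scene" or "top"; returns a dict with "color" (400x640x3 uint8, red, green, blue), "z_map" (400x640 float32, mm along the optical axis (not along the pixel's ray), 0 where there is no reading), "fov_y" (degrees; the focal length in pixels is half the picture's height over the tangent of half this angle, whatever the lens; pixels are square), "cx", "cy" (the principal point, pixels), "world_from_camera" (4x4, takes a point from camera to world coordinates). Camera axes: x right, y up, looking along -z (the intrinsics and any distortion apply to the point x, -y, -z); pixel columns grow to the right and rows downward; lengths in mm; the calibration is good to about 2 mm. A picture is of the moment at which its call begins.
- manip.sign_off(): hands the job in, once; it reports no verdict.
Trained networks look in the newest picture that a camera, given by its name, has taken for a name from the list of things; names that differ only in an ending like _2 or _b are one class to them, and where a whole thing is asked for, a point or a joint stands for the part that bears it (a point fixed in the world has none). Each returns a list of dicts, best first, with "confidence" (0 to 1); they miss things now and then, are a little off and sometimes report something else, mostly with a low value. They report only what shows in the picture. A call takes as long as a camera call. They do not tell look-alikes from the thing itself.
- search_frame(name, camera): "at" ([x, y, z] in mm, in the coordinates of the camera as it stood for that picture, good to about 4 mm: the middle of the surface that is visible of it).
- masks_of(name, camera): "region" (400x640 bool, what is visible of it).
- tip_of(name, camera): "at" ([x, y, z] in mm, in the coordinates of the camera as it stood for that picture, good to about 4 mm: a listed point, or the origin of a listed thing).
The state is a dict: "clock": time; "joints": joint angles; "qd": joint speeds; "effort": joint torques, N m; "eef_pos": TCP position; "eef_rot": TCP orientation; "wrist_force": force on the tool from outside, world axes, zero at the start; "moment": the same for the moment, N m; "finger_gap": finger opening in mm.
Only numpy, scipy, OpenCV 4.12 (cv2) and the standard library are available. Lean on these libraries where they do the work, as an engineer would, in place of code of your own. Each camera call takes 0.05 s, during which the arm holds its last target. There are 200 camera calls.

## Working session

There is one attempt and no reset: what is moved stays moved. The work goes in short steps, Python scripts to look and compute and a tool call to move; the robot and the scene stay as the last step left them, time stands still between calls to the robot, and variables do not carry over. Pictures are saved under pics/ and viewed, about 8 in all and at most 12, crops included, and the job is handed in when it is done.

Besides the shell and the picture viewer there is one more tool, called after "Request:" in YAML: its name, and indented under it one key for each argument. send_rows: Moves the arm, as the interface text tells. Its arguments: {"type":"object","properties":{"plan":{"type":"array"},"grip_force":{"type":"number"}},"required":["plan"]}

```bash
mkdir -p pics; ls; cat > h.py <<'E'
import numpy as np, cv2
from cell import manip, camera, search_frame, masks_of, tip_of
def w(c,p): return (c["world_from_camera"]@np.r_[p,1])[:3]
def pts(c):
    f=200/np.tan(np.radians(c["fov_y"]/2)); z=c["z_map"]
    v,u=np.mgrid[:400,:640]
    P=np.stack([(u-c["cx"])/f*z,-(v-c["cy"])/f*z,-z,np.ones_like(z)],-1)
    return (P@c["world_from_camera"].T)[...,:3]
def save(c,n): cv2.imwrite("pics/"+n,c["color"][...,::-1])
E
python3 - <<'E'
from h import *
print(manip.read_state(), manip.tip_reach)
for n in("scene","top"):
    c=camera(n); save(c,n+"0.png"); print(n,c["fov_y"],c["world_from_camera"].round(2).tolist(),{k:v for k,v in c.items() if k not in("color","z_map","world_from_camera")})
    for t in "filter_bench near_slot far_slot bar_filter bar_filter_grip disc_filter near_knob far_knob cabinet_corner oil_bottle petri_dish lens_tissue".split():
        print(t,[(round(d["confidence"],2),w(c,d["at"]).round(0).tolist()) for d in tip_of(t,n)][:4])
a=cv2.imread("pics/scene0.png")
E
```

```text
pics
{'clock': 0.0, 'joints': array([ 1.21138762e+00,  3.00492337e-01,  1.52159427e+00,  7.28741126e-06,
        1.32067699e+00, -6.66101205e-02]), 'qd': array([ 4.82772708e-04,  1.19553377e-04, -3.01059946e-04, -8.65268506e-05,
        2.29386743e-05,  4.42206051e-04]), 'effort': array([ 1.85030731e-03, -5.31810451e+01, -3.52742565e+01,  7.09202746e-02,
        2.43278418e-02, -1.22214001e-04]), 'eef_pos': array([158.66969803, 526.36431784, 223.86908282]), 'eef_rot': array([-3.14042477e+00, -8.49821105e-05,  2.84879221e+00]), 'wrist_force': array([-0.20689567,  0.96781909, -0.48405259]), 'moment': array([-0.00212402, -0.04000467, -0.02564494]), 'finger_gap': 94.44663831180699} 19.0
scene 50.801323282993955 [[0.84, 0.28, -0.47, 69.4], [-0.54, 0.43, -0.72, -306.52], [0.0, 0.86, 0.51, 569.42], [0.0, 0.0, 0.0, 1.0]] {'fov_y': 50.801323282993955, 'cx': 329.8543377330761, 'cy': 195.47401280535067}
filter_bench [(0.62, [454.0, 280.0, -3.0])]
near_slot [(0.68, [410.0, 271.0, 17.0]), (0.5, [490.0, 279.0, 49.0])]
far_slot []
bar_filter [(0.94, [645.0, 422.0, -5.0]), (0.82, [494.0, 279.0, 8.0]
[... 869 characters left out ...]
3.0, 280.0, 14.0])]
bar_filter [(0.78, [648.0, 419.0, -2.0]), (0.54, [490.0, 282.0, 8.0]), (0.4, [331.0, 412.0, 1.0])]
bar_filter_grip [(0.73, [490.0, 280.0, 91.0]), (0.68, [332.0, 409.0, 84.0]), (0.56, [649.0, 423.0, 86.0])]
disc_filter [(0.57, [565.0, 610.0, -1.0]), (0.53, [408.0, 270.0, 12.0])]
near_knob [(0.68, [404.0, 324.0, 113.0]), (0.46, [531.0, 419.0, -0.0])]
far_knob [(0.72, [496.0, 228.0, 119.0])]
cabinet_corner [(0.81, [609.0, 78.0, 0.0])]
oil_bottle [(0.51, [492.0, 283.0, 12.0]), (0.47, [414.0, 424.0, -1.0])]
petri_dish [(0.9, [531.0, 421.0, -1.0]), (0.53, [488.0, 278.0, 94.0])]
lens_tissue [(0.71, [462.0, 116.0, 4.0]), (0.64, [408.0, 273.0, 14.0]), (0.32, [491.0, 282.0, 12.0])]
```

```bash
python3 - <<'E'
import cv2
a=cv2.imread("pics/scene0.png");b=cv2.imread("pics/top0.png")
cv2.imwrite("pics/both0.png",cv2.resize(cv2.vconcat([a,b]),(480,600)) if 0 else cv2.vconcat([cv2.resize(a[80:330,150:550],(800,500))]))
cv2.imwrite("pics/topc.png",cv2.resize(b[60:320,150:550],(800,520)))
E
```

```text
(no output)
```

View pics/both0.png

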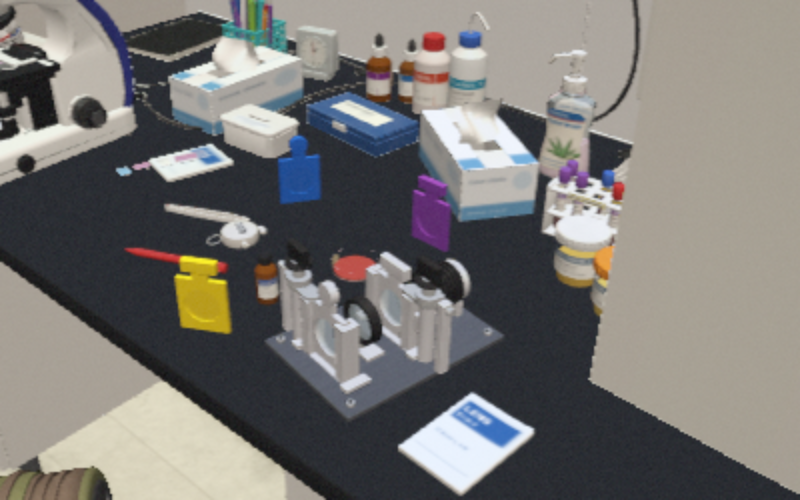

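View pics/topc.png

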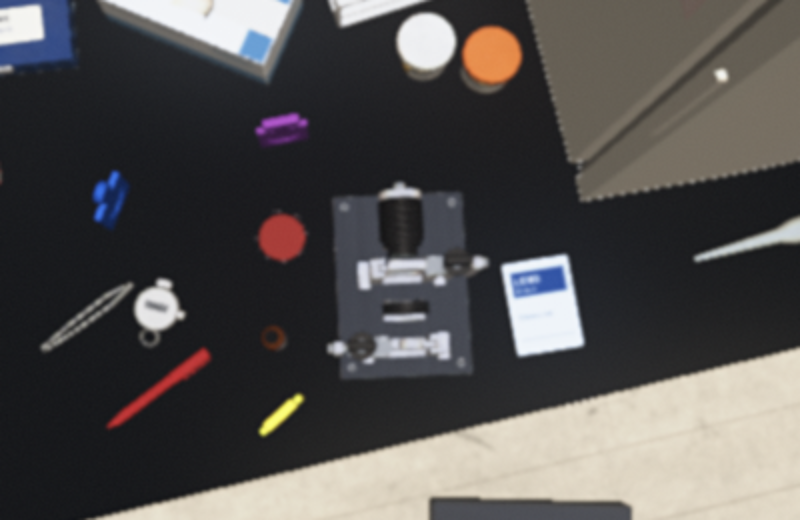

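Scene and top views: the bar filter (silver bar grip) sits in the far slot and the disc filter in the near slot. So the lock to turn is lock_far, on the right side. The yellow, purple and blue look-alikes are off the bench.

```bash
cat >> h.py <<'E'
def box(n,c,name,ctr,r,z0,z1):
    P=pts(c)[c["z_map"]>0]; d=P[:,:2]-ctr
    m=(np.hypot(*d.T)<r)&(P[:,2]>z0)&(P[:,2]<z1); Q=P[m]
    if len(Q)<8: print(n,name,len(Q)); return
    rc=cv2.minAreaRect(Q[:,:2].astype(np.float32))
    print(n,name,len(Q),"rect c",np.round(rc[0],1),"wh",np.round(rc[1],1),"ang",round(rc[2],1),"med",np.median(Q,0).round(1),"zmax",np.percentile(Q[:,2],[5,95]).round(1))
E
python3 - <<'E'
from h import *
print([x for x in dir(manip) if x[0]!='_'])
for n in("top","scene"):
    c=camera(n)
    box(n,c,"fknob",(498,228.5),24,112,140)
    box(n,c,"nknob",(404,324),24,112,140)
    box(n,c,"bar",(491,281),28,90,112)
    if n=="top":
        P=pts(c); col=c["color"].astype(int)
        m=(c["z_map"]>0)&(abs(P[...,2]-10)<6)&(np.hypot(P[...,0]-450,P[...,1]-277)<140)&(col.sum(-1)>120)&(np.ptp(col,axis=-1)<40)
        m=cv2.morphologyEx(m.astype(np.uint8),cv2.MORPH_OPEN,np.ones((3,3)))
        k,l,s,_=cv2.connectedComponentsWithStats(m); i=1+s[1:,4].argmax()
        print(cv2.minAreaRect(P[l==i][:,:2].astype(np.float32)),s[i])
E
```

```text
['Unreachable', 'read_state', 'sign_off', 'tip_reach']
top fknob 92 rect c [497.  228.7] wh [29.4 21.2] ang 71.4 med [494.8 230.6 127.9] zmax [112.9 131.6]
top nknob 77 rect c [402.5 326.8] wh [27.5 19.5] ang 82.7 med [405.  327.4 128.8] zmax [114.4 131.4]
top bar 97 rect c [492.1 280.4] wh [10.5 38.6] ang 5.6 med [491.7 280.4 103.2] zmax [ 98.6 107. ]
((479.80059814453125, 279.8443603515625), (208.23622131347656, 150.04147338867188), 4.326810359954834) [ 316  158   70   92 3194]
scene fknob 123 rect c [494.9 227.5] wh [11.5 31.1] ang 4.3 med [492.  224.3 122.4] zmax [113.2 127.7]
scene nknob 101 rect c [403.1 324.6] wh [30.2 10. ] ang 89.7 med [400.6 321.8 124.1] zmax [113.8 128. ]
scene bar 115 rect c [490.8 279.2] wh [12.2 38.7] ang 1.2 med [488.2 276.8  99.6] zmax [ 91.3 102.6]
```

Request:
send_rows:
  plan:
    - {"travel": [0, 0, 0], "delta_rot": [0, 0, 10.2], "fingers": 0.15}
    - {"travel": [0, 0, 0], "delta_rot": [0, 0, 10.2], "fingers": 0.15}
    - {"travel": [0, 0, 0], "delta_rot": [0, 0, 10.2], "fingers": 0.15}
    - {"travel": [0, 0, 0], "delta_rot": [0, 0, 10.2], "fingers": 0.15}
    - {"travel": [0, 0, 0], "delta_rot": [0, 0, 10.2], "fingers": 0.15}
    - {"travel": [0, 0, 0], "delta_rot": [0, 0, 10], "fingers": 0.15}
    - {"travel": [0, 0, 0], "delta_rot": [0, 0, 10], "fingers": 0.15}
    - {"travel": [-31, 32.6, 0], "delta_rot": [0, 0, 0], "fingers": 0.15}
    - {"travel": [-31, 32.6, 0], "delta_rot": [0, 0, 0], "fingers": 0.15}
    - {"travel": [-31, 32.6, 0], "delta_rot": [0, 0, 0], "fingers": 0.15}
    - {"travel": [-31, 32.6, 0], "delta_rot": [0, 0, 0], "fingers": 0.15}
    - {"travel": [-31, 32.6, 0], "delta_rot": [0, 0, 0], "fingers": 0.15}
    - {"travel": [-31, 32.6, 0], "delta_rot": [0, 0, 0], "fingers": 0.15}
    - {"travel": [-31, 32.6, 0], "delta_rot": [0, 0, 0], "fingers": 0.15}
    - {"travel": [-31, 32.6, 0], "delta_rot": [0, 0, 0], "fingers": 0.15}
    - {"travel": [-31, 32.6, 0], "delta_rot": [0, 0, 0], "fingers": 0.15}
    - {"travel": [-31, 32.6, 0], "delta_rot": [0, 0, 0], "fingers": 0.15}
    - {"travel": [0, 0, 0], "delta_rot": [0, 0, 0], "fingers": 0.15}
    - {"travel": [0, 0, 0], "delta_rot": [0, 0, 0], "fingers": 0.15}
  grip_force: 20

```text
clock: 3.78
eef_pos: [496.2, 229.7, 224.3]
eef_rot: [-3.141, -0.0, 1.609]
wrist_force: [-0.3, -0.0, -0.2]
finger_gap: 40.0
```

Request:
send_rows:
  plan:
    - {"travel": [1, 0, 25], "delta_rot": [0, 0, 0], "fingers": 0.15}
    - {"travel": [-2, 0, 25], "delta_rot": [0, 0, 0], "fingers": 0.15}
    - {"travel": [0, 0, 25], "delta_rot": [0, 0, 0], "fingers": 0.15}
    - {"travel": [0, 0, 15], "delta_rot": [0, 0, 0], "fingers": 0.15}
    - {"travel": [0, 0, 9], "delta_rot": [0, 0, 0], "fingers": 0.15}
    - {"travel": [0, 0, 0], "delta_rot": [0, 0, 0], "fingers": 0.15}
    - {"travel": [0, 0, 0], "delta_rot": [0, 0, 0], "fingers": 1}
    - {"travel": [0, 0, 0], "delta_rot": [0, 0, 0], "fingers": 1}
    - {"travel": [0, 0, 0], "delta_rot": [0, 0, 0], "fingers": 1}
    - {"travel": [0, 0, 0], "delta_rot": [0, 0, 0], "fingers": 1}
    - {"travel": [0, 0, 0], "delta_rot": [0, 0, 0], "fingers": 1}
  grip_force: 20

```text
clock: 5.15
eef_pos: [496.9, 228.6, 126.1]
eef_rot: [3.14, -0.0, 1.61]
wrist_force: [-0.8, 0.7, 5.5]
finger_gap: 27.9
```

Request:
send_rows:
  plan:
    - {"travel": [0, 0, 0], "delta_rot": [0, 0, 0], "fingers": 1}
    - {"travel": [0, 0, 0], "delta_rot": [0, 0, 0], "fingers": 1}
    - {"travel": [0, 0, 0], "delta_rot": [0, 0, 0], "fingers": 1}

```text
clock: 5.52
eef_pos: [496.9, 228.6, 126.1]
eef_rot: [3.14, -0.0, 1.61]
wrist_force: [-0.0, 0.6, 6.1]
finger_gap: 28.4
```

```bash
python3 - <<'E'
from h import *
s=manip.read_state(); print(s["eef_pos"],s["wrist_force"],s["moment"],s["finger_gap"],s["joints"].round(3))
c=camera("scene"); 
f=200/np.tan(np.radians(c["fov_y"]/2)); p=np.linalg.inv(c["world_from_camera"])@np.r_[s["eef_pos"],1]
u=int(c["cx"]+f*p[0]/-p[2]); v=int(c["cy"]+f*p[1]/p[2]); print(u,v)
cv2.imwrite("pics/g1.png",cv2.resize(c["color"][max(v-60,0):v+60,u-80:u+80,::-1],(800,600),interpolation=cv2.INTER_CUBIC))
E
```

```text
[496.88208693 228.60982733 126.08535018] [-0.04230983  0.59523585  6.05588967] [0.0056484  0.15938301 0.0471683 ] 28.354167844516944 [0.364 0.393 1.637 0.    1.11  0.325]
364 210
```

View pics/g1.png

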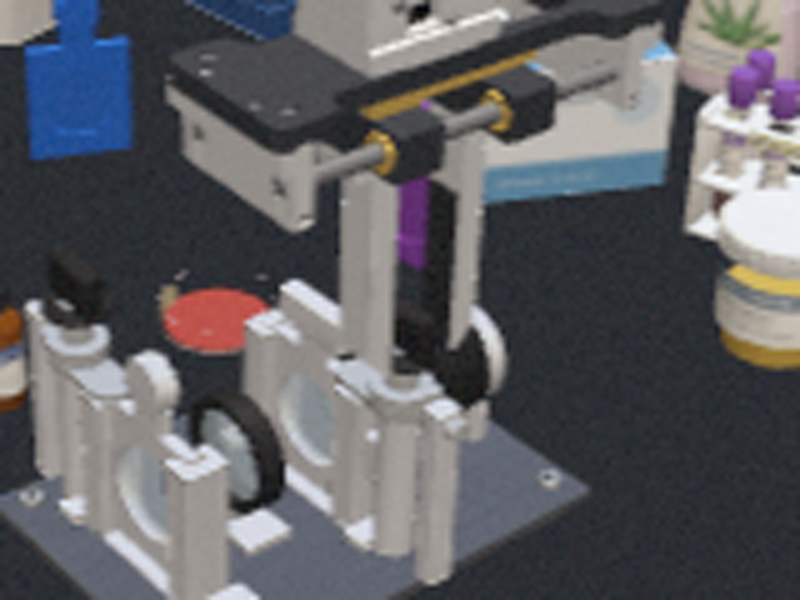

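The fingers straddle the black knob bar but stopped at 28 mm. Their tips (z 107) are closing on the round collar under the bar, so I'll go up 6 mm and close again.

Request:
send_rows:
  plan:
    - {"travel": [0, 0, 0], "delta_rot": [0, 0, 0], "fingers": 0.2}
    - {"travel": [0, 0, 0], "delta_rot": [0, 0, 0], "fingers": 0.2}
    - {"travel": [0, 0, -6], "delta_rot": [0, 0, 0], "fingers": 0.2}
    - {"travel": [0, 0, 0], "delta_rot": [0, 0, 0], "fingers": 1}
    - {"travel": [0, 0, 0], "delta_rot": [0, 0, 0], "fingers": 1}
    - {"travel": [0, 0, 0], "delta_rot": [0, 0, 0], "fingers": 1}
    - {"travel": [0, 0, 0], "delta_rot": [0, 0, 0], "fingers": 1}
    - {"travel": [0, 0, 0], "delta_rot": [0, 0, 0], "fingers": 1}
    - {"travel": [0, 0, 0], "delta_rot": [0, 0, 0], "fingers": 1}

```text
clock: 6.7
eef_pos: [496.8, 228.4, 131.4]
eef_rot: [3.141, 0.0, 1.61]
wrist_force: [5.3, -0.3, -2.4]
finger_gap: 9.6
```

Request:
send_rows:
  plan:
    - {"travel": [0, -0.5, 0], "delta_rot": [0, 0, 5], "fingers": 1}
    - {"travel": [0, 0, 0], "delta_rot": [0, 0, 5], "fingers": 1}
    - {"travel": [0, 0, 0], "delta_rot": [0, 0, 5], "fingers": 1}
    - {"travel": [0, 0, 0], "delta_rot": [0, 0, 5], "fingers": 1}
    - {"travel": [0, 0, 0], "delta_rot": [0, 0, 5], "fingers": 1}
    - {"travel": [0, 0, 0], "delta_rot": [0, 0, 5], "fingers": 1}
    - {"travel": [0, 0, 0], "delta_rot": [0, 0, 5], "fingers": 1}
    - {"travel": [0, 0, 0], "delta_rot": [0, 0, 5], "fingers": 1}
    - {"travel": [0, 0, 0], "delta_rot": [0, 0, 5], "fingers": 1}
    - {"travel": [0, 0, 0], "delta_rot": [0, 0, 5], "fingers": 1}
    - {"travel": [0, 0, 0], "delta_rot": [0, 0, 4], "fingers": 1}
    - {"travel": [0, 0, 0], "delta_rot": [0, 0, 2], "fingers": 1}
    - {"travel": [0, 0, 0], "delta_rot": [0, 0, 0], "fingers": 1}
  grip_force: 30

```text
clock: 8.32
eef_pos: [495.7, 228.8, 131.4]
eef_rot: [-3.141, 0.0, 0.633]
wrist_force: [-3.4, 4.5, -1.5]
finger_gap: 9.4
```

```bash
python3 -c "
from h import *
s=manip.read_state(); print(s['eef_pos'],s['eef_rot'],s['wrist_force'],s['moment'],s['joints'])"
```

```text
[495.69248962 228.81387708 131.38398199] [-3.14069913e+00  3.43289732e-04  6.32993582e-01] [-3.42004963  4.45062686 -1.50541948] [ 0.90291354  0.63995603 -0.00236973] [3.65017352e-01 3.85606532e-01 1.63455892e+00 8.55448696e-04
 1.12199497e+00 1.30244886e+00]
```

Request:
send_rows:
  plan:
    - {"travel": [0, 0, 0], "delta_rot": [0, 0, 0], "fingers": 0.2}
    - {"travel": [0, 0, 0], "delta_rot": [0, 0, 0], "fingers": 0.2}
    - {"travel": [0, 0, 0], "delta_rot": [0, 0, 0], "fingers": 0.2}
    - {"travel": [0, 0, -25], "delta_rot": [0, 0, 0], "fingers": 0.3}
    - {"travel": [0, 0, -35], "delta_rot": [0, 0, 0], "fingers": 0.3}
    - {"travel": [0, 0, -20], "delta_rot": [0, 0, -8], "fingers": 0.3}
    - {"travel": [0, 0, 0], "delta_rot": [0, 0, -10], "fingers": 0.3}
    - {"travel": [0, 0, 0], "delta_rot": [0, 0, -10], "fingers": 0.3}
    - {"travel": [0, 0, 0], "delta_rot": [0, 0, -10], "fingers": 0.3}
    - {"travel": [0, 0, 0], "delta_rot": [0, 0, -10], "fingers": 0.3}
    - {"travel": [0, 0, 0], "delta_rot": [0, 0, -10.5], "fingers": 0.3}
    - {"travel": [0, 0, 0], "delta_rot": [0, 0, 0], "fingers": 0.3}

```text
clock: 9.82
eef_pos: [496.1, 228.3, 211.5]
eef_rot: [3.142, 0.0, 1.652]
wrist_force: [-0.2, 0.6, 0.9]
finger_gap: 32.8
```

```bash
python3 - <<'E'
from h import *
c=camera("scene"); box("scene",c,"fknob",(496,228),24,112,140);box("scene",c,"nknob",(404,324),24,112,140);box("scene",c,"bar",(491,281),28,90,112)
t=camera("top"); box("top",t,"bar",(491,281),28,90,112)
cv2.imwrite("pics/g2.png",cv2.resize(c["color"][150:270,284:444,::-1],(800,600),interpolation=cv2.INTER_CUBIC))
E
```

```text
scene fknob 96 rect c [494.2 226.8] wh [30.   9.6] ang 36.1 med [489.9 223.1 124.2] zmax [113.3 127.9]
scene nknob 103 rect c [403.3 324.3] wh [10.1 29.9] ang 2.9 med [401.  320.7 123.9] zmax [113.5 128. ]
scene bar 120 rect c [491.1 278.9] wh [11.6 39.8] ang 4.7 med [488.4 276.8  99.4] zmax [ 91.  102.7]
top bar 98 rect c [492.2 280.9] wh [10.5 40.1] ang 6.0 med [491.7 280.4 102.8] zmax [ 98.  107.3]
```

View pics/g2.png

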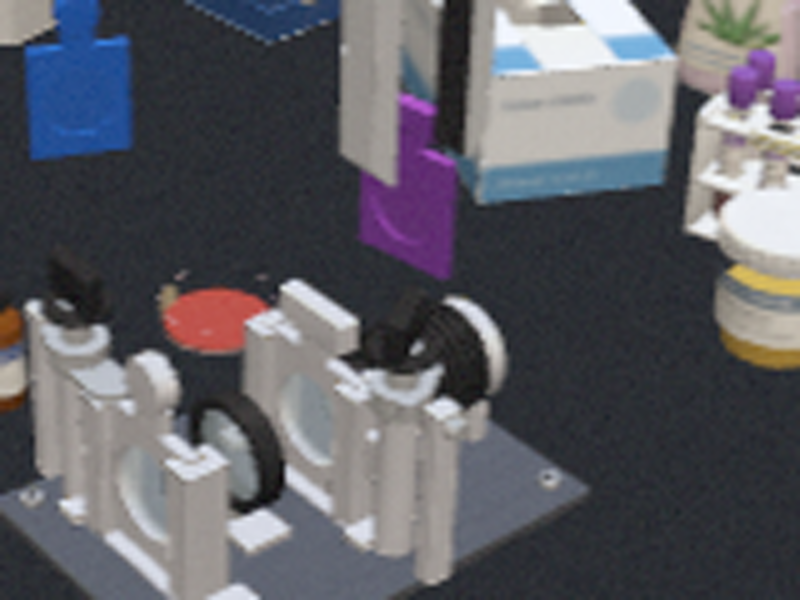

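The far knob's long axis has turned about 60° clockwise (around 405,340 in the crop), so the lock is open. The near knob and the filters haven't moved. Next I'll grip the bar.

Request:
send_rows:
  plan:
    - {"travel": [26, 0, 0], "delta_rot": [0, 0, 0], "fingers": 0.3}
    - {"travel": [26, 0, 0], "delta_rot": [0, 0, 0], "fingers": 0.3}
    - {"travel": [0, 0, 30], "delta_rot": [0, 0, 0], "fingers": 0.3}
    - {"travel": [0, 0, 30], "delta_rot": [0, 0, 0], "fingers": 0.3}
    - {"travel": [0, 0, 28], "delta_rot": [0, 0, 0], "fingers": 0.3}
    - {"travel": [0, 0, 16], "delta_rot": [0, 0, 0], "fingers": 0.3}
    - {"travel": [0, 0, 9], "delta_rot": [0, 0, 0], "fingers": 0.3}
    - {"travel": [0, 0, 0], "delta_rot": [0, 0, 0], "fingers": 1}
    - {"travel": [0, 0, 0], "delta_rot": [0, 0, 0], "fingers": 1}
    - {"travel": [0, 0, 0], "delta_rot": [0, 0, 0], "fingers": 1}
    - {"travel": [0, 0, 0], "delta_rot": [0, 0, 0], "fingers": 1}
    - {"travel": [0, 0, 0], "delta_rot": [0, 0, 0], "fingers": 1}
  grip_force: 15

```text
clock: 11.42
eef_pos: [492.2, 280.5, 99.2]
eef_rot: [3.14, -0.001, 1.653]
wrist_force: [1.2, -1.2, 6.1]
finger_gap: 9.6
```

Request:
send_rows:
  plan:
    - {"travel": [0, 0, 0], "delta_rot": [0, 0, 0], "fingers": 1}
    - {"travel": [0, 0, -4], "delta_rot": [0, 0, 0], "fingers": 1}
    - {"travel": [0, 0, -6], "delta_rot": [0, 0, 0], "fingers": 1}
    - {"travel": [0, 0, -8], "delta_rot": [0, 0, 0], "fingers": 1}
    - {"travel": [0, 0, -8], "delta_rot": [0, 0, 0], "fingers": 1}
    - {"travel": [0, 0, 0], "delta_rot": [0, 0, 0], "fingers": 1}
  grip_force: 30

```text
clock: 12.18
eef_pos: [491.9, 280.4, 125.2]
eef_rot: [3.141, -0.0, 1.653]
wrist_force: [0.2, 0.0, -1.9]
finger_gap: 9.8
```

Request:
send_rows:
  plan:
    - {"travel": [0, 0, -20], "delta_rot": [0, 0, 0], "fingers": 1}
    - {"travel": [0, 0, -25], "delta_rot": [0, 0, 0], "fingers": 1}
    - {"travel": [0, 0, -25], "delta_rot": [0, 0, 0], "fingers": 1}
    - {"travel": [0, 0, -25], "delta_rot": [0, 0, 0], "fingers": 1}
    - {"travel": [0, 0, -25], "delta_rot": [0, 0, 0], "fingers": 1}
    - {"travel": [0, 0, -25], "delta_rot": [0, 0, 0], "fingers": 1}
    - {"travel": [0, 0, -25], "delta_rot": [0, 0, 0], "fingers": 1}
    - {"travel": [0, 0, 0], "delta_rot": [0, 0, 0], "fingers": 1}

```text
clock: 13.18
eef_pos: [492.0, 280.5, 295.6]
eef_rot: [3.139, -0.001, 1.653]
wrist_force: [-0.8, -1.4, -1.1]
finger_gap: 9.5
```

```bash
python3 -c "
from h import *
s=manip.read_state(); print(s['eef_pos'],s['joints'],s['finger_gap'],s['wrist_force'])
c=camera('scene'); save(c,'g3.png')"
```

```text
[492.02547443 280.48420265 295.63800434] [4.53404634e-01 2.92643640e-01 1.36620200e+00 9.20852409e-05
 1.48025599e+00 3.70842021e-01] 9.548859388727998 [-0.79497559 -1.42448171 -1.08596692]
```

View pics/g3.png

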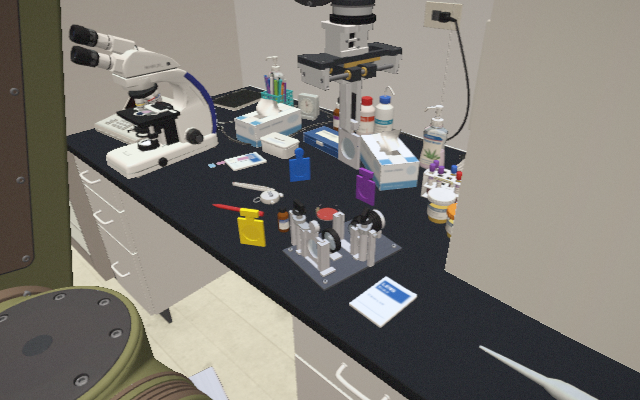

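The filter is out and upright in the jaws (348,160), with the bench undisturbed. I'll line the jaws up radially, then tilt outward.

Request:
send_rows:
  plan:
    - {"travel": [0, 0, 0], "delta_rot": [0, 0, -7], "fingers": 1}
    - {"travel": [0, 0, 0], "delta_rot": [0, 0, -7], "fingers": 1}
    - {"travel": [0, 0, 0], "delta_rot": [0, 0, -7], "fingers": 1}
    - {"travel": [0, 0, 0], "delta_rot": [-3, 0, 0], "fingers": 1}
    - {"travel": [0, 0, 0], "delta_rot": [-5, 0, 0], "fingers": 1}
    - {"travel": [0, 0, 0], "delta_rot": [-5, 0, 0], "fingers": 1}
    - {"travel": [0, 0, 0], "delta_rot": [-5, 0, 0], "fingers": 1}
    - {"travel": [0, 0, 0], "delta_rot": [-5, 0, 0], "fingers": 1}
    - {"travel": [0, 0, 0], "delta_rot": [-5, 0, 0], "fingers": 1}
    - {"travel": [0, 0, 0], "delta_rot": [-5, 0, 0], "fingers": 1}
    - {"travel": [0, 0, 0], "delta_rot": [-5, 0, 0], "fingers": 1}
    - {"travel": [0, 0, 0], "delta_rot": [-5, 0, 0], "fingers": 1}
    - {"travel": [0, 0, 0], "delta_rot": [-5, 0, 0], "fingers": 1}
    - {"travel": [0, 0, 0], "delta_rot": [-5, 0, 0], "fingers": 1}
    - {"travel": [0, 0, 0], "delta_rot": [-5, 0, 0], "fingers": 1}
    - {"travel": [0, 0, 0], "delta_rot": [-2, 0, 0], "fingers": 1}
    - {"travel": [0, 0, 0], "delta_rot": [0, 0, 0], "fingers": 1}
    - {"travel": [0, 0, 0], "delta_rot": [0, 0, 0], "fingers": 1}
    - {"travel": [0, 0, 0], "delta_rot": [0, 0, 0], "fingers": 1}

```text
clock: 15.6
eef_pos: [491.8, 280.3, 294.4]
eef_rot: [2.095, 0.0, 2.02]
wrist_force: [-1.1, 0.3, -1.3]
finger_gap: 9.7
```

```bash
python3 -c "
from h import *
from scipy.spatial.transform import Rotation as R
s=manip.read_state(); print(s['eef_pos'],s['joints'],s['qd'],s['finger_gap'],s['wrist_force'],s['clock'])
print('tool z',R.from_euler('xyz',s['eef_rot']).as_matrix()[:,2])
c=camera('scene'); save(c,'g4.png');box('s',c,'fknob',(496,228),24,112,140);box('s',c,'nknob',(404,324),24,112,140)
for t in ('bar_filter_window','bar_filter','disc_filter','oil_bottle','petri_dish','lens_tissue'): print(t,[(round(d['confidence'],2),w(c,d['at']).round(0).tolist()) for d in tip_of(t,'scene')][:4])"
```

```text
[491.83899425 280.30277198 294.39244703] [ 0.45601954 -0.1016003   2.10027892 -0.06345611  0.09638781  0.06668649] [-0.00092696 -0.00119348  0.00104972 -0.00244193 -0.00213498  0.0017442 ] 9.663448411105943 [-1.0978259   0.28525778 -1.34063024] 15.6
tool z [ 0.77998662  0.37578674 -0.50040504]
s fknob 96 rect c [495.8 227.9] wh [31.9  9.5] ang 36.3 med [490.5 223.1 124.1] zmax [112.8 128.3]
s nknob 102 rect c [403.5 325.6] wh [10.5 33. ] ang 0.7 med [400.7 321.8 123.5] zmax [113.5 127.8]
bar_filter_window [(0.78, [532.0, 302.0, 267.0]), (0.73, [330.0, 410.0, 31.0])]
bar_filter [(0.74, [331.0, 408.0, -1.0]), (0.69, [649.0, 419.0, -3.0]), (0.67, [561.0, 314.0, 249.0]), (0.41, [530.0, 419.0, -1.0])]
disc_filter [(0.91, [412.0, 270.0, 6.0]), (0.65, [564.0, 608.0, -3.0])]
oil_bottle [(0.6, [412.0, 420.0, -1.0]), (0.19, [404.0, 329.0, 119.0])]
petri_dish [(0.76, [530.0, 419.0, 1.0])]
lens_tissue [(0.62, [461.0, 115.0, -3.0])]
```

View pics/g4.png

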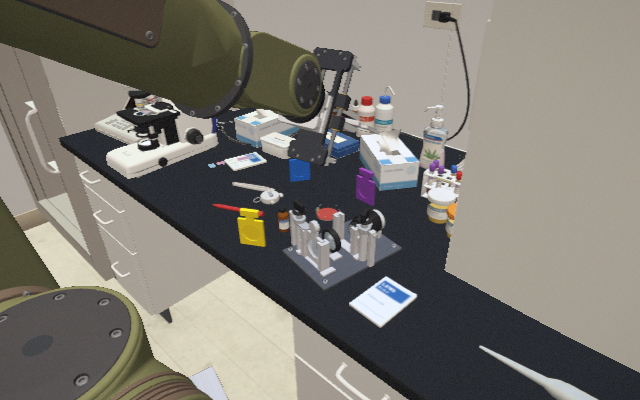

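The filter is tilted 60° and hidden behind the gripper (about 345,120). The bench, disc filter and objects standing around it are unmoved. The networks put the window at z ≈ 267 mm, so I'm handing in.

```bash
python3 -c "
from h import *
manip.sign_off()"
```

```text
the job is handed in; nothing more can be done
```

The bar-grip filter was in the far slot. I turned its lock (lock_far) about 60° clockwise past the click, drew the filter straight up, tilted it and handed in while holding it still. The hand-in gave no verdict. It took about 16 s of the 51 s allowed.

Last checks before hand-in:
- **Tilt:** the tool axis is 60° from vertical, and the filter origin found by the network lies along it.
- **Height:** the network puts the window centre at about 267 mm above the worktop, well clear of the bench.
- **Grip:** finger gap 9.7 mm on the 10 mm bar with 30 N set. Joint speeds are close to zero.
- **Locks:** the far knob sits about 60° clockwise of where it started; the near knob still looks locked.
- **Other things:** the disc filter, bottle, dish and tissue packet measured within about 5 mm of where they started, which is the measuring error.

One thing went wrong on the way: the first grip on the knob was too low and closed on the collar under it (28 mm gap, about 6 N at the wrist). I raised the tool 6 mm and gripped again.

The gripper hides the filter in the last picture, so the final pose rests on the tool reading and the network's estimate.

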